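# Lay out the press kit for one wheel

## Robot

A 6-joint arm with a two-finger parallel gripper is mounted at the origin on the work surface. World frame = base frame: x ahead of the robot, y to its left, z up, the work surface at z = 0. Lengths are in m, angles in rad, forces in N, time in s.
With the tool pointing down it reaches from about 0.35 to 0.975 m from the base axis. Payload 7.1 kg.
Tool frame: the origin (TCP) lies at the very end of the fingers, on their centre line; the grasp point (between the pads) lies 19 mm behind it (bot.hold_point_z is the distance from the TCP to the grasp point, in m); x points along the fingers, y is the direction in which the jaws open and shut, and the axes are right-handed (so a half turn about x gives the same grasp; the last joint's range is limited). The gripper opens to 88 mm and grips with 3 to 60 N. Pads are 20 mm wide; open, the fingers measure 115 mm over their backs; the gripper's body (75 mm by 178 mm) begins 61 mm behind the grasp point.
Start: joints at [-1.15, 0.423, 1.63, -0, 1.089, -0.019], TCP at [0.266, -0.565, 0.223] pointing down, gripper open.
Joint ranges: [-3, 3], [-0.9, 2.11], [0.09, 2.58], [-1.31, 4.45], [0.11, 2.69], [-2.54, 2.54]. Speed limits (rad/s): [2.39, 2.39, 3.01, 3.14, 3.14, 3.14].

## Interface

Orientations are given as a unit quaternion [w, x, y, z].
In Python, from workcell import bot gives the robot as it stands.
- The arm moves only by the tool arm_command, never from a script. Its arguments are lists of equal length, an entry for each row: "linear": the shift along the world's x, y, z in units of 0.2 m (1.0 is 0.2 m), a list of three; "roll": the turn about the world's z in units of 180 degrees (1.0 is 180 degrees). In form: {"linear": [[x, y, z], ...], "roll": [roll, ...]}. A call has 1 to 8 rows; each row is the pose to reach, as a shift and turn from the pose commanded when the call began, turning the shorter way round; what a row does not reach only later rows make up. A row lasts 1/8 s, in which the tool goes at most 62.5 mm and 10.7 degrees, less where a joint would pass 70% of its speed; a pose out of reach is approached as far as the arm can. A call with a number of a shift or a turn outside -1 to 1 is refused whole. A call with a gripper value outside its range is refused whole. "grip" is the opening, from 0 (shut) to 1 (fully open), set as the call begins (left out, the last holds). The fingers move at their own pace and stop on an object; "newtons" is the grip in N (left out, the last holds). Time passes only in rows, so rows that repeat a pose let the fingers close. It gives the time, the measured TCP pose, the force and the opening at its end, in the units of the state.
- bot.observe(): the state, without advancing time (a new reading comes with each control period).
- bot.grab_frame(name): name is "scene" or "top" or "wrist"; returns the picture (400x640x3 uint8, red, green, blue); there is no depth.
- bot.calibration(name): a dict with "camera_matrix" (3x3 intrinsics, pixels), "camera_from_world" (4x4, takes a point from world to camera coordinates); the wrist camera has in their place "T_tool_cam" (4x4, takes a point from camera to tool coordinates, whose origin is the TCP and whose axes are the tool frame's). Camera axes: x right, y down, z forward; pixel columns grow to the right and rows downward; lengths in m; the calibration is good to about 2 mm. A picture is of the moment at which its call begins: read the wrist's pose just before it. calibration takes no time and is no camera call.
- bot.finish_job(): hands the job in, once; it reports no verdict.
Trained networks look in the newest picture that a camera, given by its name, has taken for a name from the list of things; names that differ only in an ending like _2 or _b are one class to them, and where a whole thing is asked for, a point or a joint stands for the part that bears it (a point fixed in the world has none). Each returns a list of dicts, best first, with "p" (0 to 1); they miss things now and then, are a little off and sometimes report something else, mostly with a low value. They report only what shows in the picture. A call takes as long as a camera call. They do not tell look-alikes from the thing itself.
- bot.search_frame(camera, query): "location" ([column, row] as shares, 0 to 1, of the picture: columns of its width, rows of its height, amid what is visible of it).
- bot.mark_of(camera, query): "location" ([column, row] as shares, 0 to 1, of the picture: columns of its width, rows of its height: a listed point, or the origin of a listed thing).
The state is a dict: "time_s": time; "q": joint angles; "qvel": joint speeds; "tau": joint torques, N m; "position": TCP position; "tool_rot": TCP orientation; "wrist_force": force on the tool from outside, world axes, zero at the start; "ft_torque": the same for the moment, N m; "gripper_width": finger opening in m.
Only numpy, scipy, OpenCV 4.12 (cv2) and the standard library are available. Lean on these libraries where they do the work, as an engineer would, in place of code of your own. Each camera call takes 0.05 s, during which the arm holds its last target.

## Task

Gather the parts for the next pressing into the kitting tray, each flat and upright in its own nest, set down rather than dropped: the small bearing in the square pocket, the plain bushing in the small round cup, the rotor hub, boss up, in the large round dish, and the blue support ring over the post. The large bearing and the flanged bushing do not belong to this wheel: leave them where they stand, undisturbed.

Things in the scene. Friction and masses are not known exactly. Their poses are not given: they have to be found in the camera images.
- bearing_mid (a point): Small polished steel ball bearing, flat on the worktop: outside diameter 47 mm, 17 mm high, bore 20 mm, 130 g. Position: centre of the part, half-way up; z axis up along the part's axis (round part, its yaw is of no use).
- bushing_mid (a point): Plain bronze bushing, a straight tube without any flange, standing upright: outside diameter 32 mm, 32 mm high, bore 22 mm, 100 g. Position: centre of the part, half-way up; z axis up along the part's axis (round part, its yaw is of no use).
- hub_mid (a point): Titanium rotor hub: a round flange 60 mm in diameter and 12 mm thick with six small bolt holes, lying flat, and on it, pointing up, a central boss 30 mm in diameter and 24 mm high (36 mm over all), 200 g. The boss is the place to grip. Position: centre of the part, half-way up; z axis up along the part's axis (round part, its yaw is of no use).
- support_ring_mid (a point): Blue anodised aluminium press support ring, flat on the worktop: outside diameter 60 mm, bore 42 mm, 16 mm high, 80 g. Position: centre of the part, half-way up; z axis up along the part's axis (round part, its yaw is of no use).
- nest_square_floor (a point): Nest for the small bearing: a square pocket 64 mm wide inside, 70 mm outside, with walls standing 5 mm above its floor. Fixed. Nest of the kitting tray; this point is the centre of its floor, 7 mm above the worktop; z up, x and y along the tray's sides. The tray is a 220 mm square aluminium tray with a 4 mm floor and a 12 mm high, 4 mm thick rim; its four dark grey nests lie two by two, 100 mm apart centre to centre, in any arrangement.
- nest_cup_floor (a point): Nest for the plain bushing: the small round cup, 50 mm inside diameter, 56 mm outside, wall 5 mm above its floor. Fixed. Nest of the kitting tray; this point is the centre of its floor, 7 mm above the worktop; z up, x and y along the tray's sides. See the square nest for the tray.
- nest_dish_floor (a point): Nest for the rotor hub: the large round dish, 78 mm inside diameter, 84 mm outside, wall 5 mm above its floor. Fixed. Nest of the kitting tray; this point is the centre of its floor, 7 mm above the worktop; z up, x and y along the tray's sides. See the square nest for the tray.
- nest_post_floor (a point): Nest for the support ring: a flat 56 mm square plate, 3 mm thick, without walls, with a round steel post at its centre, 22 mm in diameter and 25 mm high above the plate. The ring goes over the post. Fixed. Nest of the kitting tray; this point is the centre of its floor, 7 mm above the worktop; z up, x and y along the tray's sides. See the square nest for the tray.
- big_bearing_mid (a point): Look-alike, to be left alone: the large steel ball bearing, outside diameter 64 mm, 19 mm high, bore 30 mm, flat on the worktop. Position: centre of the part, half-way up; z axis up along the part's axis (round part, its yaw is of no use).
- flanged_bushing_mid (a point): Look-alike, to be left alone: the flanged bronze bushing, 32 mm in diameter and 32 mm high with a flange 46 mm in diameter and 5 mm thick round its top. Position: centre of the part, half-way up; z axis up along the part's axis (round part, its yaw is of no use).
Mind the look-alikes: they are no part of the job. What is shaped like the part that bears nest_cup_floor but orange is not meant. Leave any green or purple look-alike of the part that bears bushing_mid alone.

How it is judged:
By the outcome, as a careful person would: the job done as asked, in the order asked, and still so for the second after the job is handed in, with the robot touching nothing.
It also fails if it takes over 109 s, if anything falls off the work surface, if the arm or the gripper's body presses on something with over 40 N, if the wrist force passes 120 N, or if a joint passes its speed limit or range.

## Working session

There is one attempt and no reset: what is moved stays moved. The work goes in short steps, Python scripts to look and compute and a tool call to move; the robot and the scene stay as the last step left them, time stands still between calls to the robot, and variables do not carry over. Pictures are saved under pics/ and viewed, and the job is handed in when it is done.

Besides the shell and the picture viewer there is one more tool, called after "Request:" as a command line: name --pt "numbers of a row" for each row, then --argument value for the rest. arm_command: Moves the arm, as the interface text tells. Its arguments: {"type":"object","properties":{"linear":{"type":"array"},"roll":{"type":"array"},"grip":{"type":"number"},"newtons":{"type":"number"}},"required":["linear","roll"]}

```bash
mkdir -p pics; ls; python3 - <<'E'
from workcell import bot
import cv2
s=bot.observe();print(s)
for n in ("scene","top","wrist"):
    im=bot.grab_frame(n);cv2.imwrite(f"pics/{n}0.png",im[:,:,::-1])
    c=bot.calibration(n);print(n,{k:v for k,v in c.items()})
print(bot.hold_point_z)
E
```

```text
pics
{'time_s': 0.0, 'q': array([-1.15000833e+00,  4.23831339e-01,  1.63069786e+00,  4.53886882e-06,
        1.08858801e+00, -1.90361835e-02]), 'qvel': array([-0.00130206,  0.00025505,  0.00143637, -0.00212941,  0.00161955,
        0.00075719]), 'tau': array([-6.42862096e-05, -5.44624257e+01, -2.73669559e+01,  6.42556557e-02,
        2.25951453e-02, -1.14592935e-04]), 'position': array([ 0.26588799, -0.56500372,  0.22190454]), 'tool_rot': array([-0.15372175, -0.68997107, -0.15477867,  0.69018338]), 'wrist_force': array([ 0.61234756,  0.04468785, -0.12201553]), 'ft_torque': array([ 0.03174706, -0.00526071, -0.01934877]), 'gripper_width': 0.08793521663800719}
scene {'camera_matrix': array([[424.93055469,   0.        , 323.7531195 ],
       [  0.        , 424.93055469, 202.09496933],
       [  0.        ,   0.        ,   1.        ]]), 'camera_from_world': array([[-0.24361572,  0.96976629, -0.01430834,  0.13273683],
       [ 0.60016391,  0.13914585, -0.78768123, -0.29302535],
       [-0.76187575, -0.20047888, -0.61591684,  1.49741319],
       [ 0.        ,  0.        ,  0.        ,  1. 
[... 393 characters left out ...]
887906e-02,  8.77771017e-05, -9.95167802e-01,
         9.85883676e-01],
       [ 0.00000000e+00,  0.00000000e+00,  0.00000000e+00,
         1.00000000e+00]])}
wrist {'camera_matrix': array([[287.38457634,   0.        , 326.03445964],
       [  0.        , 287.38457634, 202.10087302],
       [  0.        ,   0.        ,   1.        ]]), 'T_tool_cam': array([[ 3.32437680e-04, -2.60285178e-01,  9.65531727e-01,
        -1.62401396e-01],
       [ 9.99999810e-01,  5.87379343e-04, -1.85961242e-04,
        -1.78289603e-04],
       [-5.18730437e-04,  9.65531605e-01,  2.60285324e-01,
        -7.22336438e-02],
       [ 0.00000000e+00,  0.00000000e+00,  0.00000000e+00,
         1.00000000e+00]])}
0.0187
```

View pics/scene0.png

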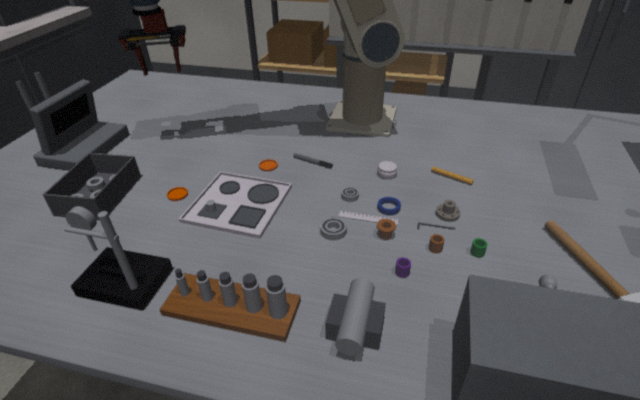

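View pics/top0.png

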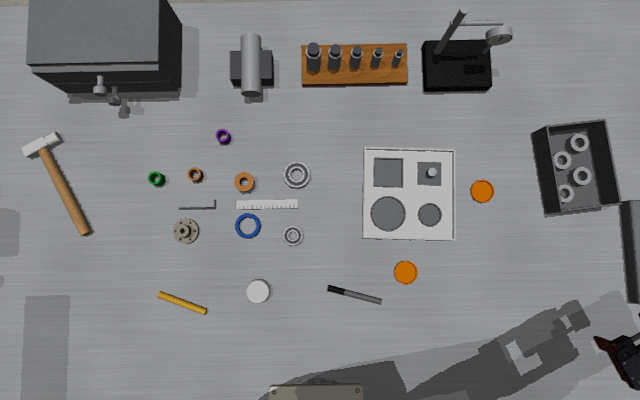

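View pics/wrist0.png

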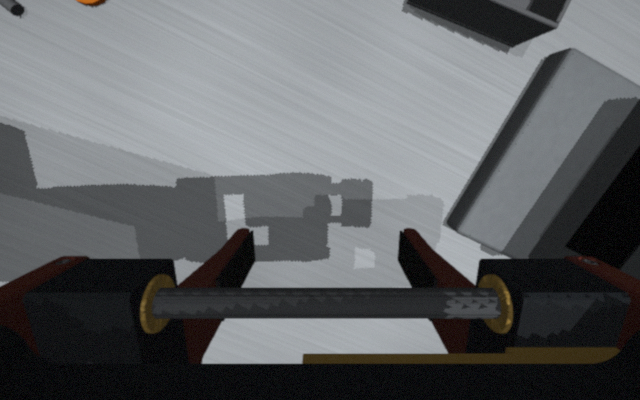

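The top picture shows the tray centred at (408,194), with square (388,172), post (429,173), dish (388,213) and cup (429,214). The parts are: small bearing (293,236), large bearing (296,175), plain bushing (195,175), flanged bushing (244,182), ring (247,225) and hub (186,231). The green, purple and orange items are decoys.

```bash
cat > h.py <<'E'
from workcell import bot
import numpy as np, cv2
from scipy.spatial.transform import Rotation as R
def cam(n,state=None):
    c=bot.calibration(n);K=np.array(c["camera_matrix"])
    if n=="wrist":
        s=state;T=np.eye(4);T[:3,:3]=R.from_quat(s["tool_rot"],scalar_first=True).as_matrix();T[:3,3]=s["position"]
        M=np.linalg.inv(T@np.array(c["T_tool_cam"]))
    else: M=np.array(c["camera_from_world"])
    return K@M[:3], K, M
def tri(Ps,uvs):
    x=cv2.triangulatePoints(Ps[0],Ps[1],np.array(uvs[0],float).reshape(2,1),np.array(uvs[1],float).reshape(2,1)).ravel()
    return x[:3]/x[3]
def atz(P,uv,z):
    A=np.c_[P[:,:2],P[:,2]*z+P[:,3]] 
    w=np.linalg.solve(A,[uv[0],uv[1],1]); return w[:2]/w[2]
def proj(P,x):
    p=P@np.append(x,1);return p[:2]/p[2]
E
python3 - <<'E'
from h import *
names="bearing_mid bushing_mid hub_mid support_ring_mid nest_square_floor nest_cup_floor nest_dish_floor nest_post_floor big_bearing_mid flanged_bushing_mid".split()
hz=dict(zip(names,[.0085,.016,.018,.008,.007,.007,.007,.007,.0095,.016]))
Pt=cam("top")[0];Ps=cam("scene")[0]
for n in names:
    a=bot.mark_of("top",n);b=bot.mark_of("scene",n)
    print(n)
    f=lambda L:[(round(d["p"],2),np.round(np.array(d["location"])*[640,400],1).tolist()) for d in L[:4]]
    print("  ",f(a),f(b))
    for d in a[:3]:
        u=np.array(d["location"])*[640,400]
        for e in b[:3]:
            v=np.array(e["location"])*[640,400]
            X=tri((Pt,Ps),(u,v)); er=np.linalg.norm(proj(Pt,X)-u)
            if er<3 and d["p"]>.3 and e["p"]>.3: print("    ",X.round(4),"err",er.round(2),"topz",atz(Pt,u,hz[n]).round(4))
print(bot.observe()["time_s"])
E
```

```text
bearing_mid
   [(0.64, [292.3, 235.1])] [(0.5, [350.0, 195.1])]
     [0.454  0.0486 0.0063] err 0.48 topz [0.4542 0.0473]
bushing_mid
   [(0.73, [221.8, 132.6]), (0.66, [193.1, 174.6]), (0.49, [388.7, 213.1]), (0.45, [158.6, 179.9])] [(0.82, [433.2, 242.6]), (0.7, [478.2, 247.9]), (0.65, [384.9, 229.5]), (0.62, [401.5, 267.2])]
     [0.6035 0.2773 0.0205] err 1.92 topz [0.6036 0.2831]
hub_mid
   [(0.97, [185.6, 231.0])] [(0.59, [446.9, 207.1])]
     [0.4686 0.299  0.0218] err 0.42 topz [0.4688 0.2992]
support_ring_mid
   [(0.82, [246.8, 226.0])] [(0.67, [387.9, 202.2])]
     [0.4778 0.1537 0.0189] err 0.19 topz [0.478  0.1559]
nest_square_floor
   [(0.89, [388.4, 171.5])] [(0.73, [248.0, 217.5])]
     [ 0.6024 -0.1855  0.0053] err 1.13 topz [ 0.603  -0.1878]
nest_cup_floor
   [(0.84, [485.8, 192.1]), (0.76, [402.8, 271.3]), (0.64, [427.3, 213.0])] [(0.73, [265.4, 192.8]), (0.71, [227.3, 190.0]), (0.7, [265.2, 164.0]), (0.62, [179.1, 192.2])]
     [ 0.3551 -0.2372 -0.1063] err 0.63 topz [ 0.3636 -0.2131]
     [ 0.3656 -0.2176  0.0105] err 2.32 topz [ 0.3636 -0.2131]
     [ 0.5019 -0.2814  0.0025] err 1.24 topz [ 0.5006 -0.2774]
nest_dish_floor
   [(0.96, [387.6, 211.2])] [(0.61, [261.3, 194.2])]
     [ 0.5068 -0.1822  0.0089] err 0.13 topz [ 0.5068 -0.1822]
nest_post_floor
   [(0.91, [428.3, 171.9])] [(0.74, [210.8, 211.4])]
     [ 0.6006 -0.2853  0.0047] err 0.19 topz [ 0.6001 -0.2843]
big_bearing_mid
   [(0.87, [296.5, 172.1])] [(0.88, [331.6, 229.5])]
     [0.6054 0.0348 0.0118] err 0.01 topz [0.6058 0.0348]
flanged_bushing_mid
   [(0.59, [243.6, 179.0])] [(0.78, [383.4, 231.6])]
     [0.5906 0.1594 0.0179] err 0.89 topz [0.5905 0.1618]
1.15
```

```bash
python3 - <<'E'
from h import *
s=bot.observe();M=R.from_quat(s["tool_rot"],scalar_first=True).as_matrix();print(M.round(3))
im=cv2.imread("pics/top0.png");Pt=cam("top")[0];Ps=cam("scene")[0]
cv2.imwrite("pics/crop_tray.png",cv2.resize(im[140:250,350:470],None,fx=6,fy=5.4))
cv2.imwrite("pics/crop_parts.png",cv2.resize(im[120:260,130:320],None,fx=4.2,fy=4.2))
g=im.min(2);m=np.uint8(g>215)*255; m[:140]=0;m[250:]=0;m[:,:350]=0;m[:,470:]=0
c=max(cv2.findContours(m,cv2.RETR_EXTERNAL,2)[0],key=cv2.contourArea)
r=cv2.minAreaRect(c);print(r);b=cv2.boxPoints(r)
W=np.array([atz(Pt,p,.012) for p in b]);print(W.round(4),W.mean(0).round(4),[np.linalg.norm(W[i]-W[i-1]).round(4) for i in range(4)])
E
```

```text
[[-0.     0.426 -0.905]
 [ 0.    -0.905 -0.426]
 [-1.    -0.    -0.   ]]Traceback (most recent call last):
  File "<stdin>", line 7, in <module>
ValueError: max() iterable argument is empty
```

```bash
sleep 0.1; ls pics
```

```text
crop_parts.png
crop_tray.png
scene0.png
top0.png
wrist0.png
```

View pics/crop_tray.png

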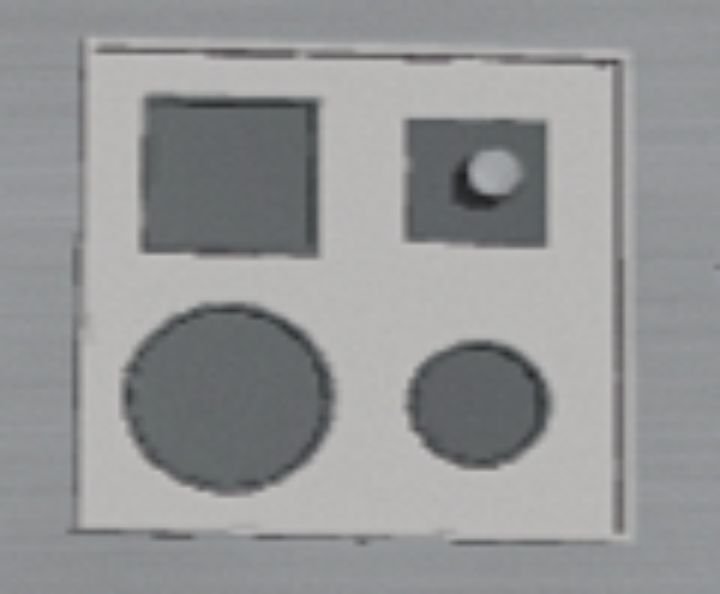

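View pics/crop_parts.png

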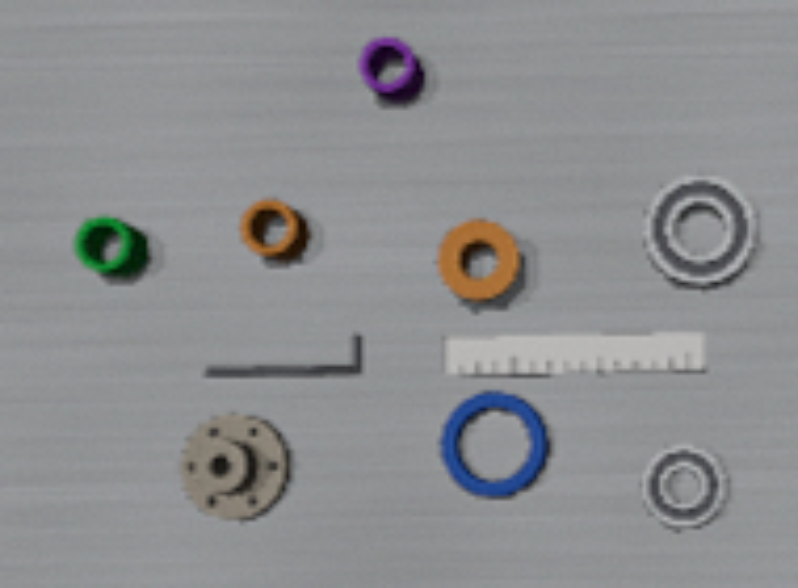

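Request:
arm_command --pt "0.25 0.25 0" --pt "0.5 0.5 0" --pt "0.75 0.75 0" --pt "1 1 0" --pt "1 1 0" --roll '[-0.05, -0.1, -0.14, -0.14, -0.14]'

```text
time_s: 1.78
position: [0.468, -0.3632, 0.2228]
tool_rot: [0.001, 0.707, 0.001, -0.707]
wrist_force: [-1.0, -0.3, -0.6]
gripper_width: 0.0877
```

Request:
arm_command --pt "0.15 0.3 0" --pt "0.25 0.65 0" --pt "0.25 0.65 0" --pt "0.25 0.65 0" --roll '[0, 0, 0, 0]'

```text
time_s: 2.28
position: [0.5164, -0.235, 0.2228]
tool_rot: [0.001, 0.707, 0.001, -0.707]
wrist_force: [-1.0, -0.5, 0.1]
gripper_width: 0.088
```

```bash
cat > look.py <<'E'
from h import *
import sys
def look(tag):
    s=bot.observe();im=bot.grab_frame("wrist")
    cv2.imwrite(f"pics/{tag}.png",im[:,:,::-1]);np.savez(f"{tag}.npz",tool_rot=s["tool_rot"],position=s["position"])
    print(s["time_s"],s["position"].round(4),R.from_quat(s["tool_rot"],scalar_first=True).as_matrix()[:,1].round(3),s["gripper_width"].round(4),s["wrist_force"].round(2),s["qvel"].round(3))
    return s,cam("wrist",s)[0],im
if __name__=="__main__":
    s,P,im=look(sys.argv[1])
    for a in sys.argv[2:]:
        n,z=a.split(":")
        for d in bot.mark_of("wrist",n)[:3]:
            u=np.array(d["location"])*[640,400];print(n,round(d["p"],2),u.round(1),atz(P,u,float(z)).round(4))
E
python3 look.py w1 nest_square_floor:.007 nest_cup_floor:.007 nest_dish_floor:.007 nest_post_floor:.007
```

```text
Traceback (most recent call last):
  File "look.py", line 9, in <module>
    s,P,im=look(sys.argv[1])
           ~~~~^^^^^^^^^^^^^
  File "look.py", line 6, in look
    print(s["time_s"],s["position"].round(4),R.from_quat(s["tool_rot"],scalar_first=True).as_matrix()[:,1].round(3),s["gripper_width"].round(4),s["wrist_force"].round(2),s["qvel"].round(3))
                                                                                                                    ^^^^^^^^^^^^^^^^^^^^^^^^
AttributeError: 'float' object has no attribute 'round'
```

View pics/w1.png

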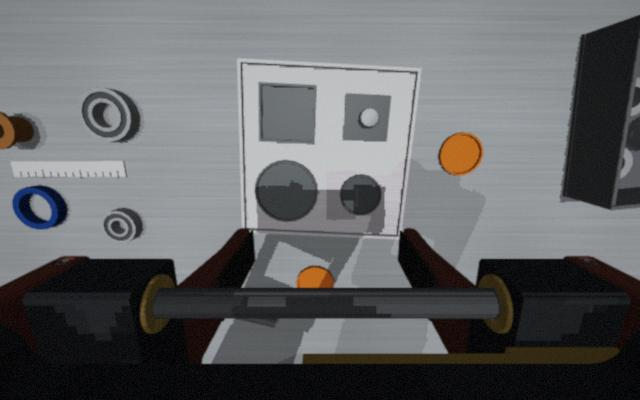

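The wrist view shows the whole tray: square (287,113), post plate (367,117), dish (286,190) and cup (361,194). The small bearing at (122,225) and the ring at (40,207) are also in view.

```bash
sed -i 's/s\["gripper_width"\].round(4)/round(float(s["gripper_width"]),4)/' look.py
python3 look.py w1 nest_square_floor:.007 nest_cup_floor:.007 nest_dish_floor:.007 nest_post_floor:.007 bearing_mid:.0085 support_ring_mid:.008
cat > seg.py <<'E'
from h import *
im=cv2.imread("pics/top0.png");Pt=cam("top")[0]
g=cv2.cvtColor(im,cv2.COLOR_BGR2GRAY);m=np.uint8(g<140)*255
roi=np.zeros_like(m);roi[152:236,368:450]=255;m&=roi
for c in cv2.findContours(m,cv2.RETR_EXTERNAL,2)[0]:
    if cv2.contourArea(c)<200: continue
    r=cv2.minAreaRect(c);print("top",np.round(r[0],1),np.round(r[1],1),round(r[2],1),"z12",atz(Pt,r[0],.0115).round(4))
E
python3 seg.py
```

```text
2.325 [ 0.5161 -0.236   0.2228] [ 0.001 -1.     0.001] 0.0878 [-0.32 -0.17  0.01] [-0.025  0.005 -0.005 -0.    -0.001  0.001]
nest_square_floor 0.76 [287.  114.5] [ 0.6004 -0.1861]
nest_cup_floor 0.96 [315.  283.1] [ 0.3624 -0.2193]
nest_cup_floor 0.9 [463. 156.] [ 0.5488 -0.4143]
nest_cup_floor 0.61 [359.  193.8] [ 0.4979 -0.28  ]
nest_dish_floor 0.94 [285.7 193.3] [ 0.4984 -0.1809]
nest_post_floor 0.66 [363.7 116. ] [ 0.5987 -0.2828]
nest_post_floor 0.35 [121.5 223.4] [0.4552 0.049 ]
bearing_mid 0.89 [119.8 221.1] [0.4592 0.0495]
support_ring_mid 0.73 [ 39.6 207.8] [0.478  0.1559]
top [429.3 214.3] [23.3 22.6] 45.0 z12 [ 0.4973 -0.2807]
top [387.4 213.2] [34.9 34.9] 26.6 z12 [ 0.5018 -0.1809]
top [428.5 173.5] [23. 23.] 90.0 z12 [ 0.5956 -0.2834]
top [387.5 172. ] [30. 29.] 90.0 z12 [ 0.6012 -0.1847]
```

Request:
arm_command --pt "-0.05 0.25 0" --pt "-0.1 0.5 0" --pt "-0.15 0.75 0" --pt "-0.15 1 0" --roll '[0, 0, 0, 0]'

```text
time_s: 3.18
position: [0.4854, -0.0345, 0.2228]
tool_rot: [-0.0, 0.707, -0.0, -0.707]
wrist_force: [1.1, -0.1, 0.1]
gripper_width: 0.0879
```

Request:
arm_command --pt "-0.1 0.2 -0.15" --pt "-0.15 0.42 -0.4" --pt "-0.15 0.42 -0.5" --pt "-0.15 0.42 -0.5" --roll '[0, 0, 0, 0]'

```text
time_s: 3.68
position: [0.4549, 0.0486, 0.1214]
tool_rot: [-0.0, -0.706, -0.0, 0.708]
wrist_force: [0.1, -0.8, 0.5]
gripper_width: 0.0876
```

```bash
python3 look.py w2 bearing_mid:.0085
```

```text
3.675 [0.4549 0.0486 0.1214] [ 0.001 -1.     0.   ] 0.0876 [ 0.08 -0.78  0.48] [-0.022 -0.036 -0.035 -0.003  0.022 -0.004]
bearing_mid 0.58 [327.7 197.8] [0.4566 0.0477]
bearing_mid 0.15 [598.7  34.8] [ 0.601  -0.1839]
```

View pics/w2.png

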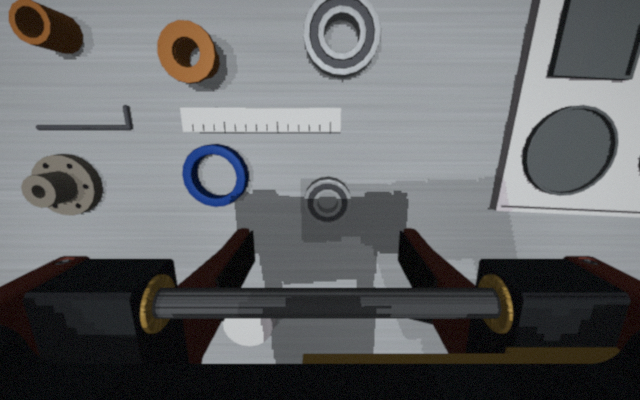

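Request:
arm_command --pt "0 -0.005 -0.2" --pt "0 -0.005 -0.4" --pt "0 -0.005 -0.5" --pt "0 -0.005 -0.55" --pt "0 -0.005 -0.56" --pt "0 -0.005 -0.565" --roll '[0, 0, 0, 0, 0, 0]'

```text
time_s: 4.53
position: [0.457, 0.0474, 0.0105]
tool_rot: [-0.0, 0.708, -0.0, -0.706]
wrist_force: [-1.2, 0.8, 0.3]
gripper_width: 0.0877
```

```bash
python3 look.py w3
```

```text
4.525 [0.457  0.0474 0.0105] [-0. -1. -0.] 0.0877 [-1.19  0.77  0.27] [ 0.004  0.015  0.002  0.001 -0.02   0.001]
```

View pics/w3.png

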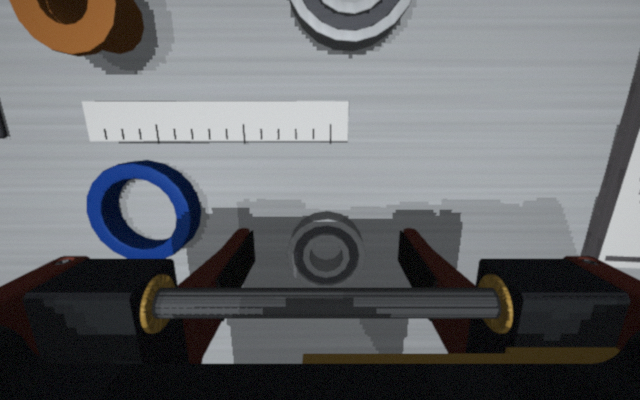

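Request:
arm_command --pt "-0.005 0 -0.013" --pt "-0.005 0 -0.013" --pt "-0.005 0 -0.013" --roll '[0, 0, 0]'

```text
time_s: 4.95
position: [0.4552, 0.0475, 0.0072]
tool_rot: [-0.0, 0.707, 0.0, -0.707]
wrist_force: [-0.3, 0.1, 0.5]
gripper_width: 0.0877
```

Request:
arm_command --pt "0 0 0" --pt "0 0 0" --pt "0 0 0" --pt "0 0 0" --pt "0 0 0" --pt "0 0 0" --roll '[0, 0, 0, 0, 0, 0]' --grip 0.3 --newtons 25

```text
time_s: 5.7
position: [0.4551, 0.0475, 0.0071]
tool_rot: [-0.0, 0.707, 0.0, -0.707]
wrist_force: [-0.9, -1.0, -0.5]
gripper_width: 0.0464
```

Request:
arm_command --pt "0 0 0.05" --pt "0 0 0.2" --pt "0.05 -0.05 0.35" --pt "0.15 -0.2 0.4" --pt "0.3 -0.4 0.4" --pt "0.45 -0.6 0.4" --pt "0.55 -0.8 0.4" --pt "0.6 -0.9 0.4" --roll '[0, 0, 0, 0, 0, 0, 0, 0]'

```text
time_s: 6.7
position: [0.5759, -0.1344, 0.0876]
tool_rot: [-0.001, 0.707, -0.001, -0.707]
wrist_force: [0.3, 0.9, -1.2]
gripper_width: 0.046
```

Request:
arm_command --pt "0.08 -0.15 0" --pt "0.125 -0.25 -0.05" --pt "0.125 -0.26 -0.15" --pt "0.125 -0.26 -0.15" --pt "0.125 -0.26 -0.15" --roll '[0, 0, 0, 0, 0]'

```text
time_s: 7.32
position: [0.5992, -0.1833, 0.0564]
tool_rot: [-0.0, -0.706, -0.001, 0.708]
wrist_force: [1.1, -0.1, -0.3]
gripper_width: 0.0462
```

```bash
python3 look.py w4
```

```text
7.325 [ 0.5992 -0.1833  0.0564] [ 0.001 -1.    -0.001] 0.0462 [ 1.05 -0.06 -0.29] [ 0.    -0.014 -0.012 -0.001  0.002 -0.001]
```

View pics/w4.png

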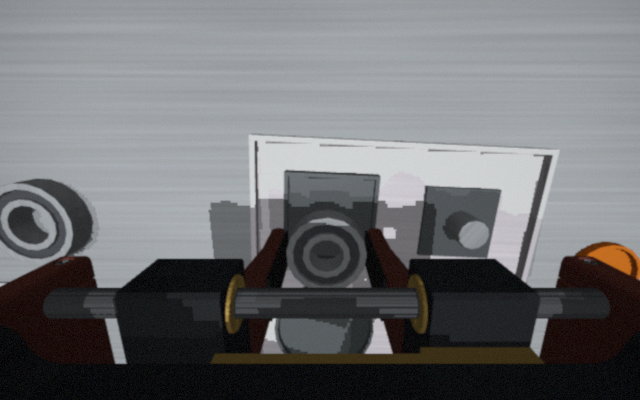

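```bash
python3 - <<'E'
from h import *
s=dict(np.load("w4.npz"));P=cam("wrist",s)[0]
for uv in [(286,171),(380,175),(250,136),(557,152)]: print(uv,atz(P,uv,.012).round(4))
for x in [(.6,-.185),(.501,-.181),(.597,-.284)]: print(proj(P,[*x,.007]).round(1))
print(proj(P,[s["position"][0],s["position"][1],s["position"][2]+.0015]))
E
```

```text
(286, 171) [ 0.6387 -0.1535]
(380, 175) [ 0.6359 -0.2217]
(250, 136) [ 0.6634 -0.1291]
(557, 152) [ 0.6526 -0.3467]
[329.2 219.6]
[324.1 328. ]
[456.3 223.4]
[327.21404799 247.74365202]
```

Request:
arm_command --pt "0.01 -0.0125 -0.05" --pt "0.01 -0.0125 -0.13" --pt "0.01 -0.0125 -0.17" --pt "0.01 -0.0125 -0.19" --pt "0.01 -0.0125 -0.2" --pt "0.01 -0.0125 -0.2" --pt "0.01 -0.0125 -0.2" --roll '[0, 0, 0, 0, 0, 0, 0]'

```text
time_s: 8.25
position: [0.6024, -0.1871, 0.0174]
tool_rot: [0.0, 0.707, -0.0, -0.707]
wrist_force: [0.4, 0.3, -1.4]
gripper_width: 0.0462
```

Request:
arm_command --pt "-0.005 0 -0.005" --pt "-0.005 0 -0.01" --pt "-0.005 0 -0.013" --pt "-0.005 0 -0.016" --pt "-0.005 0 -0.016" --roll '[0, 0, 0, 0, 0]'

```text
time_s: 8.88
position: [0.6012, -0.187, 0.0141]
tool_rot: [-0.0, 0.707, -0.0, -0.707]
wrist_force: [-1.3, -0.5, 2.7]
gripper_width: 0.0464
```

Request:
arm_command --pt "0 0 0" --pt "0 0 0" --pt "0 0 0" --pt "0 0 0" --pt "0 0 0" --roll '[0, 0, 0, 0, 0]' --grip 0.75

```text
time_s: 9.5
position: [0.6011, -0.187, 0.0138]
tool_rot: [0.0, -0.707, 0.0, 0.707]
wrist_force: [0.1, -0.5, 0.3]
gripper_width: 0.0663
```

Request:
arm_command --pt "0 0 0.05" --pt "0 0 0.2" --pt "0 0 0.4" --pt "0 0 0.5" --pt "0 0 0.5" --roll '[0, 0, 0, 0, 0]'

```text
time_s: 10.12
position: [0.6021, -0.1874, 0.1156]
tool_rot: [0.0, 0.708, -0.0, -0.706]
wrist_force: [-0.0, -0.1, 0.2]
gripper_width: 0.0656
```

```bash
python3 look.py w5 bearing_mid:.0155
```

```text
10.125 [ 0.6021 -0.1874  0.1156] [-0.    -1.     0.001] 0.0656 [-0.02 -0.07  0.21] [-0.002  0.041  0.029  0.001 -0.015  0.001]
bearing_mid 0.79 [324.5 204.6] [ 0.6012 -0.1853]
bearing_mid 0.37 [ 96.  206.2] [0.5996 0.0316]
```

View pics/w5.png

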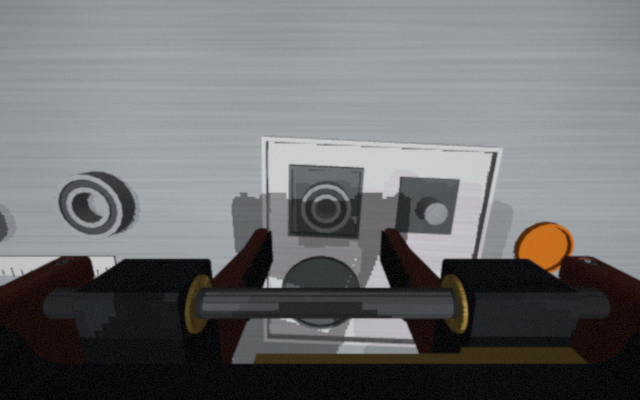

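The small bearing sits flat inside the square pocket, at (326,207). Next is the bushing.

Request:
arm_command --pt "0 0.25 0.05" --pt "0 0.5 0.1" --pt "0 0.75 0.15" --pt "0 1 0.15" --roll '[0, 0, 0, 0]' --grip 0.9

```text
time_s: 10.72
position: [0.6005, 0.0145, 0.1429]
tool_rot: [0.0, -0.707, 0.0, 0.708]
wrist_force: [0.5, 0.6, -0.6]
gripper_width: 0.0788
```

Request:
arm_command --pt "0 0.25 0" --pt "0 0.5 0" --pt "0 0.75 0" --pt "0 1 0" --roll '[0, 0, 0, 0]'

```text
time_s: 11.22
position: [0.6, 0.2143, 0.1418]
tool_rot: [-0.0, -0.706, 0.0, 0.708]
wrist_force: [1.6, -0.1, -0.2]
gripper_width: 0.0791
```

Request:
arm_command --pt "0 0.2 0" --pt "0 0.33 0" --pt "0 0.33 0" --roll '[0, 0, 0]'

```text
time_s: 11.6
position: [0.6005, 0.2801, 0.1426]
tool_rot: [-0.001, -0.707, -0.0, 0.708]
wrist_force: [-0.2, 0.5, -0.3]
gripper_width: 0.079
```

```bash
python3 look.py w6 bushing_mid:.016 hub_mid:.018
```

```text
11.6 [0.6005 0.2801 0.1426] [ 0.002 -1.     0.001] 0.079 [-0.18  0.5  -0.29] [-0.041 -0.018  0.023 -0.011  0.002 -0.015]
bushing_mid 0.84 [235.4 201.3] [0.595 0.375]
bushing_mid 0.79 [399.3  95.5] [0.6991 0.2117]
bushing_mid 0.74 [331.4 193.1] [0.604  0.2752]
hub_mid 0.66 [304.  306.7] [0.4705 0.3057]
```

View pics/w6.png

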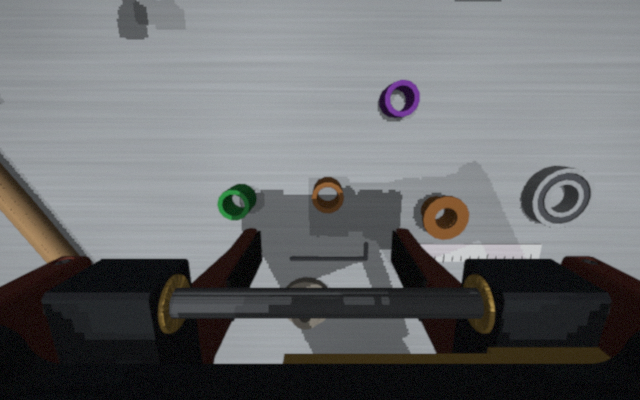

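```bash
python3 - <<'E'
from h import *
s=dict(np.load("w6.npz"));P=cam("wrist",s)[0];Pt=cam("top")[0]
a=cv2.imread("pics/w6.png");cv2.imwrite("pics/w6c.png",cv2.resize(a[150:240,270:400],None,fx=6,fy=6))
for nm,P_ in(("wrist0",None),):pass
for uv in[(328,195)]:
    print(atz(P,uv,.032),tri((Pt,P),((194.3,174.3),uv)),atz(Pt,(194.3,174.3),.032))
E
```

```text
[0.6059137  0.27883935] [0.60340936 0.27868447 0.02155651] [0.60179713 0.27569344]
```

View pics/w6c.png

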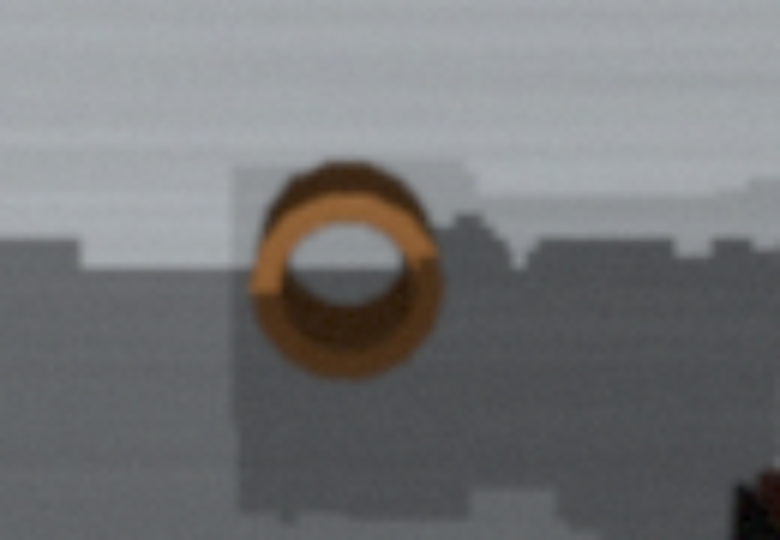

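Request:
arm_command --pt "0.0125 -0.0075 -0.15" --pt "0.0125 -0.0075 -0.35" --pt "0.0125 -0.0075 -0.5" --pt "0.0125 -0.0075 -0.6" --pt "0.0125 -0.0075 -0.65" --pt "0.0125 -0.0075 -0.66" --pt "0.0125 -0.0075 -0.66" --roll '[0, 0, 0, 0, 0, 0, 0]'

```text
time_s: 12.62
position: [0.6043, 0.2777, 0.0128]
tool_rot: [-0.0, 0.708, 0.0, -0.707]
wrist_force: [0.9, -0.2, 0.8]
gripper_width: 0.079
```

```bash
python3 look.py w7
```

```text
12.625 [0.6043 0.2777 0.0128] [-0.    -1.    -0.001] 0.079 [ 0.91 -0.24  0.82] [ 0.002 -0.008  0.001  0.    -0.    -0.001]
```

View pics/w7.png

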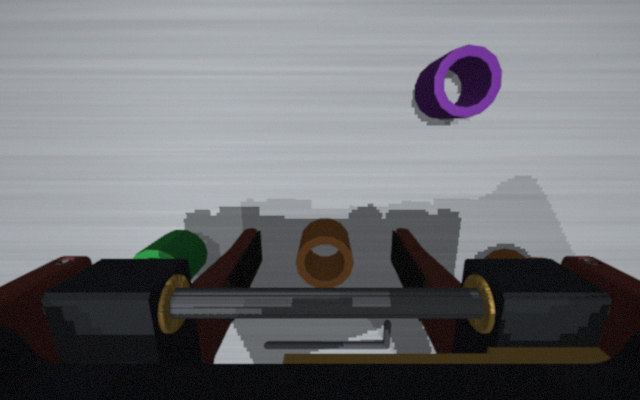

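Bushing is centred between the fingers. Going down a little more, then closing.

Request:
arm_command --pt "-0.005 0 -0.018" --pt "-0.005 0 -0.018" --roll '[0, 0]'

```text
time_s: 12.92
position: [0.6025, 0.2776, 0.0084]
tool_rot: [0.0, 0.707, 0.0, -0.707]
wrist_force: [-0.1, -0.1, 0.6]
gripper_width: 0.079
```

Request:
arm_command --pt "0 0 0" --pt "0 0 0" --pt "0 0 0" --pt "0 0 0" --pt "0 0 0" --pt "0 0 0" --roll '[0, 0, 0, 0, 0, 0]' --grip 0.2 --newtons 20

```text
time_s: 13.68
position: [0.6027, 0.2775, 0.0083]
tool_rot: [-0.0, 0.707, 0.0, -0.707]
wrist_force: [0.7, 0.0, -0.4]
gripper_width: 0.0315
```

Request:
arm_command --pt "0 0 0.1" --pt "0 0 0.25" --pt "0 -0.05 0.42" --pt "0 -0.2 0.5" --pt "0 -0.4 0.5" --pt "-0.05 -0.6 0.5" --pt "-0.1 -0.8 0.5" --pt "-0.15 -1 0.5" --roll '[0, 0, 0, 0, 0, 0, 0, 0]'

```text
time_s: 14.68
position: [0.5726, 0.0763, 0.1097]
tool_rot: [0.0, 0.708, 0.0, -0.707]
wrist_force: [-0.6, -0.3, -1.2]
gripper_width: 0.0318
```

Request:
arm_command --pt "-0.05 -0.2 0" --pt "-0.1 -0.4 0" --pt "-0.15 -0.6 0" --pt "-0.2 -0.8 0" --pt "-0.25 -1 0" --roll '[0, 0, 0, 0, 0]'

```text
time_s: 15.3
position: [0.5227, -0.1239, 0.1097]
tool_rot: [0.0, 0.708, -0.0, -0.707]
wrist_force: [0.3, 0.0, -0.8]
gripper_width: 0.0314
```

Request:
arm_command --pt "-0.05 -0.2 0" --pt "-0.1 -0.4 0" --pt "-0.13 -0.6 0" --pt "-0.13 -0.75 0" --pt "-0.13 -0.79 -0.1" --pt "-0.13 -0.79 -0.2" --pt "-0.13 -0.79 -0.2" --pt "-0.13 -0.79 -0.2" --roll '[0, 0, 0, 0, 0, 0, 0, 0]'

```text
time_s: 16.3
position: [0.4967, -0.2798, 0.0683]
tool_rot: [-0.0, -0.707, -0.0, 0.707]
wrist_force: [0.3, -0.1, -1.6]
gripper_width: 0.0313
```

```bash
python3 look.py w8; python3 - <<'E'
from h import *
s=dict(np.load("w8.npz"));P=cam("wrist",s)[0]
print(proj(P,[.497,-.281,.012]))
E
```

```text
16.3 [ 0.4967 -0.2798  0.0683] [ 0.001 -1.    -0.   ] 0.0313 [ 0.3  -0.12 -1.63] [-0.002 -0.011 -0.009  0.001 -0.001 -0.002]
[328.4931113  217.52317023]
```

View pics/w8.png

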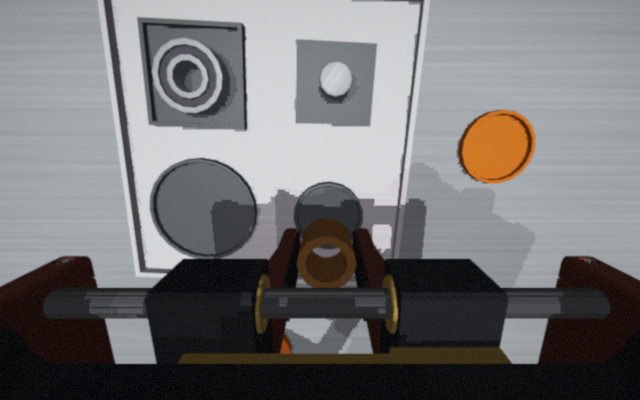

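Request:
arm_command --pt "0 -0.005 -0.06" --pt "0 -0.005 -0.14" --pt "0 -0.005 -0.2" --pt "0 -0.005 -0.23" --pt "0 -0.005 -0.245" --pt "0 -0.005 -0.245" --pt "0 -0.005 -0.245" --roll '[0, 0, 0, 0, 0, 0, 0]'

```text
time_s: 17.23
position: [0.4969, -0.2816, 0.0196]
tool_rot: [0.0, 0.707, -0.0, -0.707]
wrist_force: [0.0, 0.2, -0.8]
gripper_width: 0.0312
```

Request:
arm_command --pt "0 0 -0.007" --pt "0 0 -0.013" --pt "0 0 -0.018" --pt "0 0 -0.022" --pt "0 0 -0.022" --roll '[0, 0, 0, 0, 0]'

```text
time_s: 17.85
position: [0.4966, -0.2815, 0.0152]
tool_rot: [0.0, -0.707, 0.0, 0.707]
wrist_force: [-1.2, 1.0, 4.8]
gripper_width: 0.0316
```

Request:
arm_command --pt "0 0 0" --pt "0 0 0" --pt "0 0 0" --pt "0 0 0" --pt "0 0 0" --roll '[0, 0, 0, 0, 0]' --grip 0.6

```text
time_s: 18.48
position: [0.4966, -0.2815, 0.0148]
tool_rot: [-0.0, 0.707, -0.0, -0.707]
wrist_force: [0.4, -0.7, 0.3]
gripper_width: 0.0527
```

Request:
arm_command --pt "0 0 0.05" --pt "0 0 0.2" --pt "0 0 0.4" --pt "0 0 0.5" --pt "0 0 0.5" --roll '[0, 0, 0, 0, 0]'

```text
time_s: 19.1
position: [0.4978, -0.2822, 0.117]
tool_rot: [0.001, 0.708, -0.001, -0.706]
wrist_force: [0.3, -0.4, -0.5]
gripper_width: 0.0528
```

```bash
python3 look.py w9 bushing_mid:.023
```

```text
19.1 [ 0.4978 -0.2822  0.117 ] [-0.    -1.     0.002] 0.0528 [ 0.29 -0.41 -0.48] [ 0.001  0.04   0.028  0.    -0.016 -0.   ]
bushing_mid 0.9 [325.1 201.8] [ 0.5013 -0.2808]
```

View pics/w9.png

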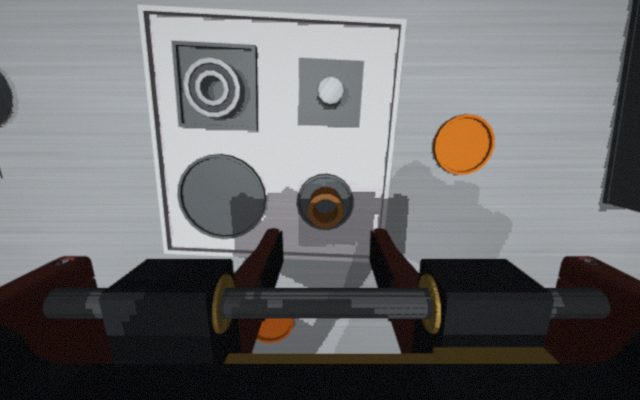

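The bushing is upright inside the cup, with its rim at (324,207). Next is the hub.

Request:
arm_command --pt "0 0.25 0.05" --pt "0 0.5 0.1" --pt "0 0.75 0.15" --pt "-0.05 1 0.15" --roll '[0, 0, 0, 0]' --grip 0.8

```text
time_s: 19.7
position: [0.4867, -0.08, 0.1444]
tool_rot: [0.0, -0.707, 0.0, 0.707]
wrist_force: [-0.4, 0.2, 0.1]
gripper_width: 0.0702
```

Request:
arm_command --pt "0 0.25 0" --pt "0 0.5 0" --pt "-0.05 0.75 0" --pt "-0.05 1 0" --roll '[0, 0, 0, 0]'

```text
time_s: 20.2
position: [0.4749, 0.1198, 0.1436]
tool_rot: [-0.0, -0.706, 0.0, 0.708]
wrist_force: [1.2, -0.6, 0.1]
gripper_width: 0.0704
```

Request:
arm_command --pt "0 0.25 0" --pt "0 0.5 0" --pt "-0.05 0.75 0" --pt "-0.05 0.9 0" --pt "-0.05 0.9 0" --roll '[0, 0, 0, 0, 0]'

```text
time_s: 20.82
position: [0.4658, 0.2998, 0.1436]
tool_rot: [-0.001, -0.707, -0.001, 0.708]
wrist_force: [-0.3, 0.2, -0.1]
gripper_width: 0.07
```

```bash
python3 look.py w10 hub_mid:.018;python3 - <<'E'
import cv2
a=cv2.imread("pics/w10.png");cv2.imwrite("pics/w10c.png",cv2.resize(a[150:250,260:400],None,fx=5.7,fy=5.7))
E
```

```text
20.825 [0.4658 0.2998 0.1436] [ 0.003 -1.     0.001] 0.07 [-0.29  0.18 -0.11] [-0.042 -0.015  0.033 -0.01   0.005 -0.022]
hub_mid 0.68 [323.8 195.5] [0.467  0.3028]
```

View pics/w10.png

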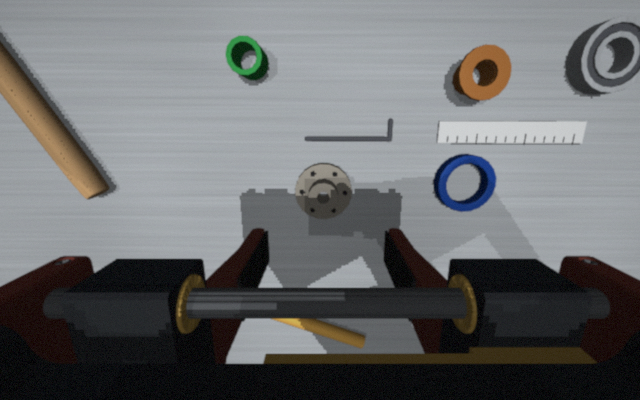

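View pics/w10c.png

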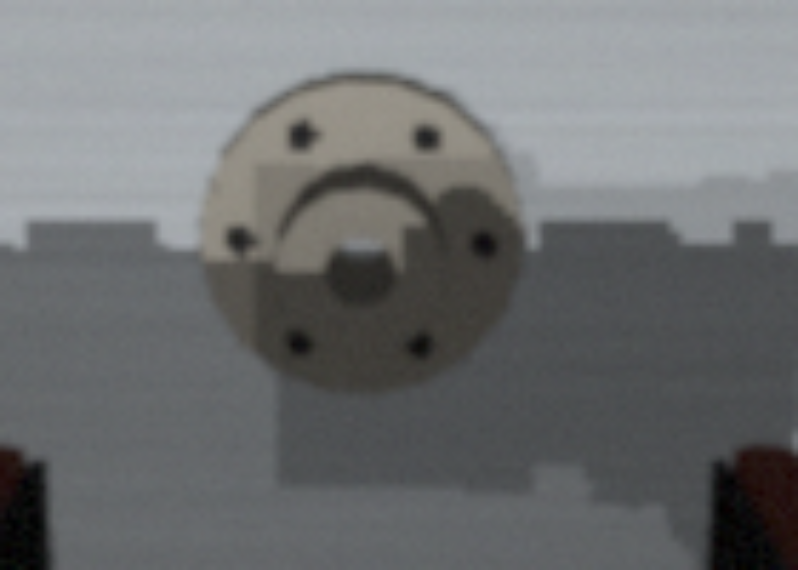

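```bash
python3 - <<'E'
from h import *
s=dict(np.load("w10.npz"));P=cam("wrist",s)[0];Pt=cam("top")[0]
print(atz(P,(323.5,192.2),.012),atz(P,(323.2,197.7),.036),atz(P,(465,182),.012))
print(atz(Pt,(130+220/4.2,120+465/4.2),.036), tri((Pt,P),((130+220/4.2,120+465/4.2),(323.2,197.7))))
E
```

```text
[0.46914161 0.30315106] [0.46930102 0.30325321] [0.48052144 0.15599209]
[0.46918582 0.30125553] [0.46900302 0.30269764 0.03217611]
```

Request:
arm_command --pt "0.015 0.015 -0.15" --pt "0.015 0.015 -0.35" --pt "0.015 0.015 -0.5" --pt "0.015 0.015 -0.57" --pt "0.015 0.015 -0.6" --pt "0.015 0.015 -0.61" --pt "0.015 0.015 -0.61" --roll '[0, 0, 0, 0, 0, 0, 0]'

```text
time_s: 21.8
position: [0.4702, 0.3018, 0.0237]
tool_rot: [-0.0, 0.708, 0.0, -0.707]
wrist_force: [-0.2, -0.4, 0.6]
gripper_width: 0.07
```

```bash
python3 look.py w11
```

```text
21.8 [0.4702 0.3018 0.0237] [-0.    -1.    -0.001] 0.07 [-0.2  -0.45  0.6 ] [ 0.003 -0.004  0.    -0.     0.     0.   ]
```

View pics/w11.png

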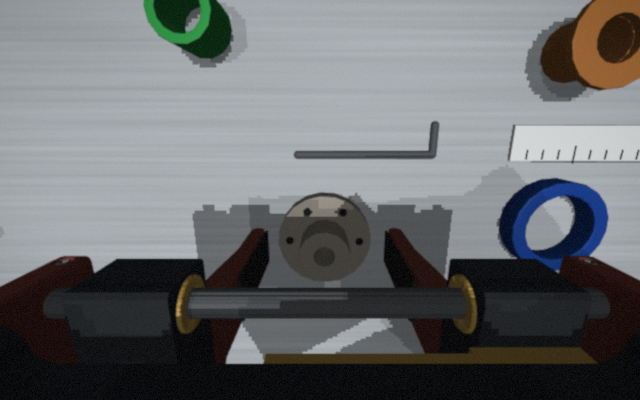

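Request:
arm_command --pt "-0.005 0.005 -0.02" --pt "-0.005 0.005 -0.037" --pt "-0.005 0.005 -0.037" --roll '[0, 0, 0]'

```text
time_s: 22.22
position: [0.4683, 0.3024, 0.0152]
tool_rot: [-0.0, -0.707, 0.0, 0.707]
wrist_force: [0.5, 0.7, -0.5]
gripper_width: 0.0701
```

Request:
arm_command --pt "0 0 0" --pt "0 0 0" --pt "0 0 0" --pt "0 0 0" --pt "0 0 0" --pt "0 0 0" --roll '[0, 0, 0, 0, 0, 0]' --grip 0.2 --newtons 25

```text
time_s: 22.98
position: [0.4687, 0.3025, 0.0155]
tool_rot: [-0.0, 0.707, 0.0, -0.707]
wrist_force: [-0.5, 0.5, -0.0]
gripper_width: 0.0294
```

Request:
arm_command --pt "0 0 0.05" --pt "0 0 0.18" --pt "0 -0.05 0.32" --pt "0 -0.2 0.4" --pt "0 -0.4 0.4" --pt "0 -0.6 0.4" --pt "0.05 -0.8 0.4" --pt "0.08 -1 0.4" --roll '[0, 0, 0, 0, 0, 0, 0, 0]'

```text
time_s: 23.98
position: [0.4849, 0.1013, 0.0961]
tool_rot: [0.0, 0.707, 0.0, -0.707]
wrist_force: [0.6, 0.9, -2.4]
gripper_width: 0.0295
```

Request:
arm_command --pt "0.02 -0.2 0" --pt "0.04 -0.4 0" --pt "0.06 -0.6 0" --pt "0.08 -0.8 0" --pt "0.08 -1 0" --roll '[0, 0, 0, 0, 0]'

```text
time_s: 24.6
position: [0.5008, -0.0989, 0.0961]
tool_rot: [0.0, 0.707, -0.0, -0.707]
wrist_force: [-0.2, 0.5, -1.6]
gripper_width: 0.0293
```

Request:
arm_command --pt "0 -0.2 0" --pt "0 -0.35 0" --pt "0 -0.41 -0.05" --pt "0 -0.41 -0.1" --pt "0 -0.41 -0.1" --pt "0 -0.41 -0.1" --roll '[0, 0, 0, 0, 0, 0]'

```text
time_s: 25.35
position: [0.5005, -0.1785, 0.0752]
tool_rot: [-0.0, -0.707, -0.001, 0.707]
wrist_force: [-0.7, 0.7, -1.8]
gripper_width: 0.0298
```

```bash
python3 look.py w12; python3 - <<'E'
from h import *
s=dict(np.load("w12.npz"));P=cam("wrist",s)[0]
print(proj(P,[.501,-.181,.012]),proj(P,[.543,-.181,.012]))
E
```

```text
25.35 [ 0.5005 -0.1785  0.0752] [ 0.001 -1.    -0.   ] 0.0298 [-0.68  0.66 -1.81] [-0.002 -0.008 -0.006 -0.001  0.    -0.001]
[330.04453011 214.57973437] [330.33298104 163.51270658]
```

View pics/w12.png

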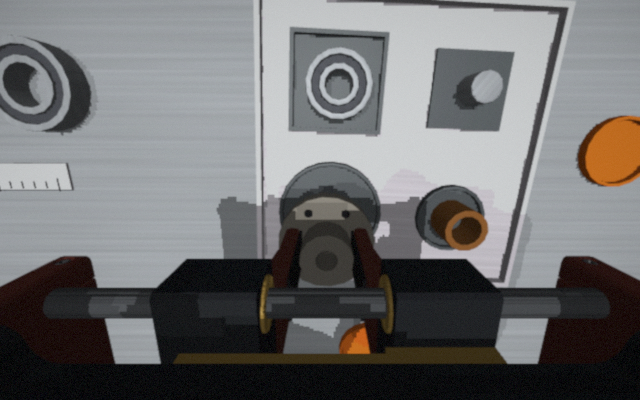

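Request:
arm_command --pt "0 -0.0125 -0.06" --pt "0 -0.0125 -0.14" --pt "0 -0.0125 -0.2" --pt "0 -0.0125 -0.23" --pt "0 -0.0125 -0.245" --pt "0 -0.0125 -0.245" --pt "0 -0.0125 -0.245" --roll '[0, 0, 0, 0, 0, 0, 0]'

```text
time_s: 26.28
position: [0.5009, -0.1821, 0.0268]
tool_rot: [0.0, 0.707, -0.0, -0.707]
wrist_force: [-0.2, 0.3, -1.9]
gripper_width: 0.0293
```

Request:
arm_command --pt "0 0.005 -0.007" --pt "0 0.005 -0.013" --pt "0 0.005 -0.018" --pt "0 0.005 -0.022" --pt "0 0.005 -0.022" --roll '[0, 0, 0, 0, 0]'

```text
time_s: 26.9
position: [0.5006, -0.181, 0.0225]
tool_rot: [-0.0, 0.707, -0.0, -0.707]
wrist_force: [-2.0, 1.3, 4.1]
gripper_width: 0.0297
```

Contact made at the expected height, so I'm releasing.

Request:
arm_command --pt "0 0 0" --pt "0 0 0" --pt "0 0 0" --pt "0 0 0" --pt "0 0 0" --roll '[0, 0, 0, 0, 0]' --grip 0.6

```text
time_s: 27.52
position: [0.5006, -0.181, 0.022]
tool_rot: [0.0, -0.707, 0.0, 0.707]
wrist_force: [0.3, 0.2, 0.3]
gripper_width: 0.0527
```

Request:
arm_command --pt "0 0 0.05" --pt "0 0 0.2" --pt "0 0 0.4" --pt "0 0 0.5" --pt "0 0 0.5" --roll '[0, 0, 0, 0, 0]'

```text
time_s: 28.15
position: [0.5018, -0.1814, 0.1241]
tool_rot: [0.001, 0.708, -0.001, -0.706]
wrist_force: [0.6, 0.4, 0.9]
gripper_width: 0.0529
```

```bash
python3 look.py w13 hub_mid:.025
```

```text
28.15 [ 0.5018 -0.1814  0.1241] [-0.    -1.     0.001] 0.0529 [0.61 0.43 0.93] [-0.     0.041  0.025  0.001 -0.019 -0.003]
hub_mid 0.74 [328.6 201.7] [ 0.5041 -0.1833]
hub_mid 0.45 [329.1  91.5] [ 0.6015 -0.1834]
```

View pics/w13.png

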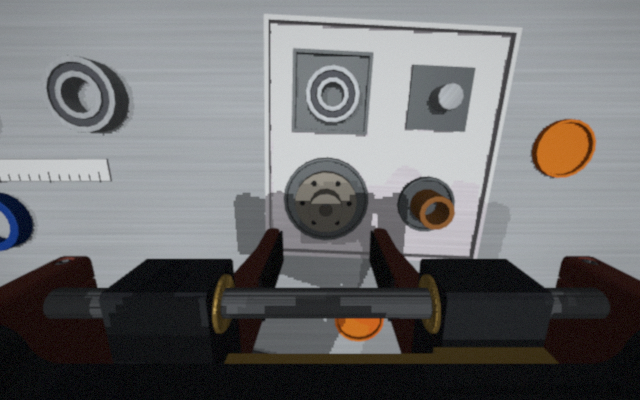

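The hub is flat in the dish at (325,199), boss up. Next is the ring.

Request:
arm_command --pt "0 0.25 0.05" --pt "-0.05 0.5 0.1" --pt "-0.1 0.75 0.1" --pt "-0.1 1 0.1" --roll '[0, 0, 0, 0]' --grip 1.0

```text
time_s: 28.75
position: [0.4789, 0.0204, 0.1409]
tool_rot: [0.0, -0.706, 0.0, 0.708]
wrist_force: [1.0, 0.7, 0.2]
gripper_width: 0.0867
```

Request:
arm_command --pt "0 0.25 0" --pt "0 0.5 0" --pt "0 0.68 0" --pt "0 0.68 0" --pt "0 0.68 0" --roll '[0, 0, 0, 0, 0]'

```text
time_s: 29.38
position: [0.4798, 0.1544, 0.1411]
tool_rot: [-0.0, -0.706, 0.0, 0.708]
wrist_force: [0.5, -1.0, -0.3]
gripper_width: 0.0879
```

```bash
python3 look.py w14 support_ring_mid:.008;python3 - <<'E'
from h import *
a=cv2.imread("pics/w14.png")
h=cv2.cvtColor(a,cv2.COLOR_BGR2HSV);m=cv2.inRange(h,(105,120,30),(130,255,255))
c=max(cv2.findContours(m,cv2.RETR_EXTERNAL,2)[0],key=cv2.contourArea);e=cv2.fitEllipse(c);print(e)
s=dict(np.load("w14.npz"));P=cam("wrist",s)[0];print(atz(P,e[0],.010))
E
```

```text
29.375 [0.4798 0.1544 0.1411] [ 0.    -1.     0.001] 0.0879 [ 0.54 -0.97 -0.32] [-0.021 -0.008  0.002  0.001  0.001  0.003]
support_ring_mid 0.67 [326.6 197.4] [0.477  0.1544]
((325.375244140625, 195.74624633789062), (55.09561538696289, 55.12715530395508), 78.91857147216797)
[0.47934273 0.15571577]
```

View pics/w14.png

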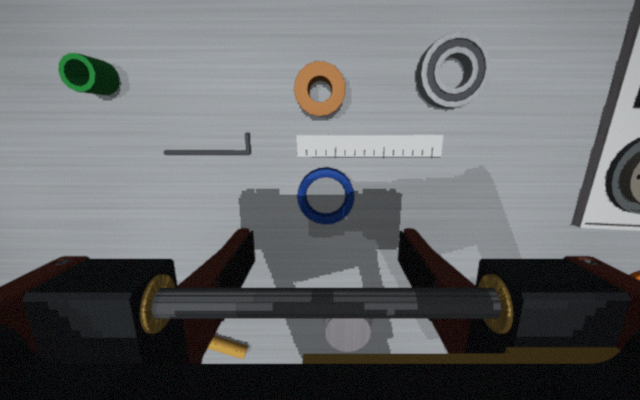

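Request:
arm_command --pt "0 0.005 -0.15" --pt "0 0.005 -0.35" --pt "0 0.005 -0.5" --pt "0 0.005 -0.6" --pt "0 0.005 -0.64" --pt "0 0.005 -0.65" --pt "0 0.005 -0.65" --roll '[0, 0, 0, 0, 0, 0, 0]'

```text
time_s: 30.35
position: [0.4811, 0.1558, 0.0127]
tool_rot: [-0.0, 0.707, -0.0, -0.707]
wrist_force: [-0.6, 0.2, 0.6]
gripper_width: 0.0878
```

```bash
python3 look.py w15
```

```text
30.35 [0.4811 0.1558 0.0127] [-0. -1. -0.] 0.0878 [-0.58  0.22  0.59] [ 0.003 -0.007 -0.001 -0.     0.001  0.   ]
```

View pics/w15.png

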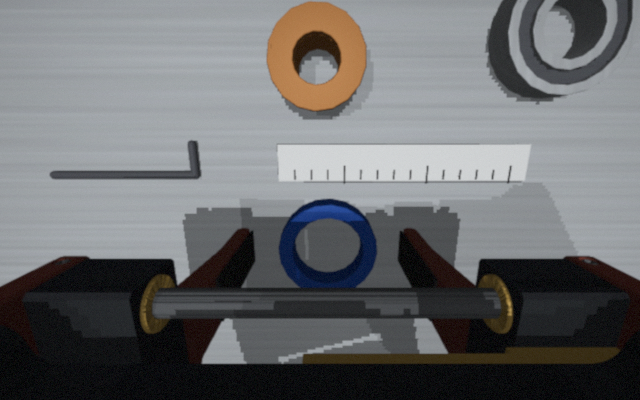

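Request:
arm_command --pt "-0.007 0 -0.013" --pt "-0.007 0 -0.022" --pt "-0.007 0 -0.022" --roll '[0, 0, 0]'

```text
time_s: 30.78
position: [0.4791, 0.156, 0.0077]
tool_rot: [-0.0, -0.707, -0.0, 0.707]
wrist_force: [-0.3, -0.8, 0.2]
gripper_width: 0.088
```

Request:
arm_command --pt "0 0 0" --pt "0 0 0" --pt "0 0 0" --pt "0 0 0" --pt "0 0 0" --roll '[0, 0, 0, 0, 0]' --grip 0.5 --newtons 20

```text
time_s: 31.4
position: [0.4792, 0.156, 0.0077]
tool_rot: [-0.0, 0.707, -0.0, -0.707]
wrist_force: [-0.3, 0.1, 0.6]
gripper_width: 0.0594
```

Request:
arm_command --pt "0 0 0.05" --pt "0 0 0.2" --pt "0 -0.05 0.4" --pt "0.05 -0.2 0.5" --pt "0.1 -0.4 0.5" --pt "0.15 -0.6 0.5" --pt "0.2 -0.8 0.5" --pt "0.25 -1 0.5" --roll '[0, 0, 0, 0, 0, 0, 0, 0]'

```text
time_s: 32.4
position: [0.5294, -0.0453, 0.1084]
tool_rot: [-0.0, 0.707, -0.0, -0.707]
wrist_force: [-0.5, 0.9, 0.5]
gripper_width: 0.06
```

Request:
arm_command --pt "0.06 -0.2 0" --pt "0.12 -0.4 0" --pt "0.2 -0.6 0" --pt "0.28 -0.8 0" --pt "0.34 -1 0" --roll '[0, 0, 0, 0, 0]'

```text
time_s: 33.02
position: [0.5977, -0.2454, 0.1084]
tool_rot: [0.0, 0.707, -0.0, -0.707]
wrist_force: [1.1, 0.3, -0.9]
gripper_width: 0.0595
```

Request:
arm_command --pt "0 -0.15 0" --pt "0 -0.2 -0.05" --pt "0 -0.2 -0.1" --pt "0 -0.2 -0.1" --pt "0 -0.2 -0.1" --roll '[0, 0, 0, 0, 0]'

```text
time_s: 33.65
position: [0.5972, -0.2828, 0.0875]
tool_rot: [-0.0, -0.707, -0.001, 0.707]
wrist_force: [0.0, -0.2, -0.1]
gripper_width: 0.0596
```

```bash
python3 look.py w16; python3 - <<'E'
from h import *
s=dict(np.load("w16.npz"));P=cam("wrist",s)[0]
print(proj(P,[.597,-.284,.007]),proj(P,[.597,-.284,.032]))
E
```

```text
33.65 [ 0.5972 -0.2828  0.0875] [ 0.001 -1.    -0.   ] 0.0596 [ 0.01 -0.15 -0.1 ] [-0.004 -0.007 -0.01   0.001 -0.001  0.   ]
[328.25391198 209.39952688] [328.46943461 218.34688976]
```

View pics/w16.png

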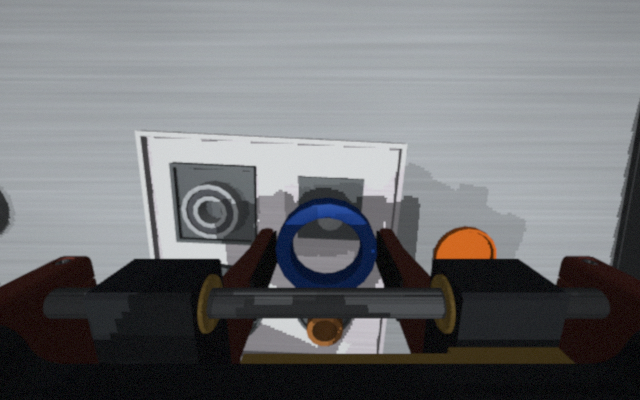

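```bash
python3 - <<'E'
from h import *
for n in("w5","w8","w9","w12","w13"):
    s=dict(np.load(n+".npz"));P=cam("wrist",s)[0];im=cv2.imread(f"pics/{n}.png")
    u=proj(P,[.597,-.284,.007]);x,y=np.int32(u);r=55
    g=cv2.cvtColor(im,cv2.COLOR_BGR2GRAY)[max(0,y-r):y+r,x-r:x+r]
    m=np.uint8((g>60)&(g<140))*255
    cs=[c for c in cv2.findContours(m,cv2.RETR_EXTERNAL,2)[0] if cv2.contourArea(c)>800]
    for c in cs:
        q=cv2.minAreaRect(c);ctr=np.array(q[0])+[x-r,max(0,y-r)];print(n,ctr.round(1),np.round(q[1],1),atz(P,ctr,.007).round(4))
E
```

```text
w5 [414.5 218.5] [83. 89.] [ 0.5846 -0.2745]
w8 [334.2  83.2] [78.6 83.5] [ 0.5977 -0.2848]
w9 [329.2  92.7] [63.5 66.6] [ 0.5976 -0.2844]
w12 [469.5  89.5] [81.  82.2] [ 0.5981 -0.2853]
w13 [439.4  98.3] [64.4 66.9] [ 0.5977 -0.2851]
```

Request:
arm_command --pt "0.003 -0.01 -0.06" --pt "0.003 -0.01 -0.13" --pt "0.003 -0.01 -0.19" --pt "0.003 -0.01 -0.23" --pt "0.003 -0.01 -0.25" --pt "0.003 -0.01 -0.25" --roll '[0, 0, 0, 0, 0, 0]'

```text
time_s: 34.45
position: [0.5977, -0.286, 0.0374]
tool_rot: [0.0, -0.707, -0.0, 0.707]
wrist_force: [0.9, 0.1, -0.8]
gripper_width: 0.06
```

```bash
python3 look.py w17
```

```text
34.45 [ 0.5977 -0.286   0.0374] [ 0. -1. -0.] 0.06 [ 0.85  0.1  -0.85] [ 0.002 -0.01  -0.005  0.001  0.003 -0.001]
```

View pics/w17.png

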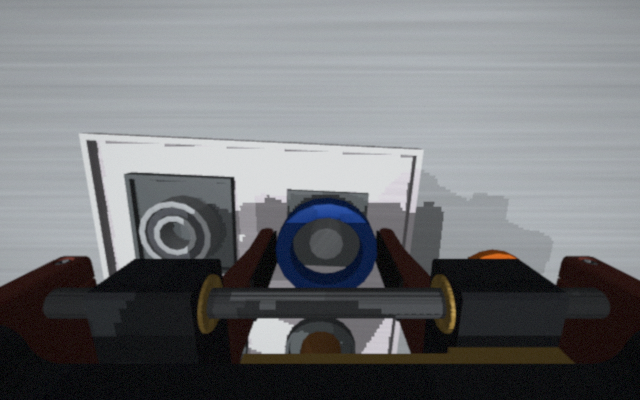

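Post (326,242) is centred in the ring bore. Continuing down to .0165 and then contact.

Request:
arm_command --pt "0 0.003 -0.03" --pt "0 0.003 -0.06" --pt "0 0.003 -0.08" --pt "0 0.003 -0.09" --pt "0 0.003 -0.095" --pt "0 0.003 -0.095" --roll '[0, 0, 0, 0, 0, 0]'

```text
time_s: 35.25
position: [0.5979, -0.2854, 0.0187]
tool_rot: [0.0, 0.707, -0.0, -0.707]
wrist_force: [-0.3, 0.0, -0.7]
gripper_width: 0.0598
```

Request:
arm_command --pt "0 0 -0.007" --pt "0 0 -0.013" --pt "0 0 -0.017" --pt "0 0 -0.021" --pt "0 0 -0.021" --roll '[0, 0, 0, 0, 0]'

```text
time_s: 35.88
position: [0.5978, -0.2854, 0.0147]
tool_rot: [-0.0, 0.707, -0.0, -0.707]
wrist_force: [-1.7, 1.1, 2.7]
gripper_width: 0.0603
```

Request:
arm_command --pt "0 0 0" --pt "0 0 0" --pt "0 0 0" --pt "0 0 0" --pt "0 0 0" --roll '[0, 0, 0, 0, 0]' --grip 0.88

```text
time_s: 36.5
position: [0.5978, -0.2854, 0.0144]
tool_rot: [-0.0, -0.707, -0.0, 0.707]
wrist_force: [-0.1, 0.8, 0.9]
gripper_width: 0.0774
```

Request:
arm_command --pt "0 0 0.05" --pt "0 0 0.2" --pt "0 0 0.4" --pt "-0.1 0.1 0.6" --pt "-0.3 0.25 0.8" --pt "-0.3 0.25 0.8" --pt "-0.3 0.25 0.8" --roll '[0, 0, 0, 0, 0, 0, 0]'

```text
time_s: 37.38
position: [0.5385, -0.2358, 0.175]
tool_rot: [0.0, 0.708, -0.0, -0.707]
wrist_force: [1.0, -0.4, -0.1]
gripper_width: 0.077
```

```bash
python3 look.py w18 bearing_mid:.0155 support_ring_mid:.015 bushing_mid:.023 hub_mid:.025; python3 - <<'E'
from h import *
for n in("top","scene"):
    im=bot.grab_frame(n);cv2.imwrite(f"pics/{n}9.png",im[:,:,::-1])
print(bot.observe()["time_s"])
E
```

```text
37.375 [ 0.5385 -0.2358  0.175 ] [ 0.    -1.     0.001] 0.077 [ 1.   -0.38 -0.1 ] [-0.003  0.039 -0.01   0.001 -0.001  0.001]
bearing_mid 0.95 [279.9 134. ] [ 0.6008 -0.1847]
bushing_mid 0.67 [364.5 223.4] [ 0.5005 -0.2796]
hub_mid 0.66 [279.3 221.2] [ 0.5038 -0.1816]
37.725
```

View pics/w18.png

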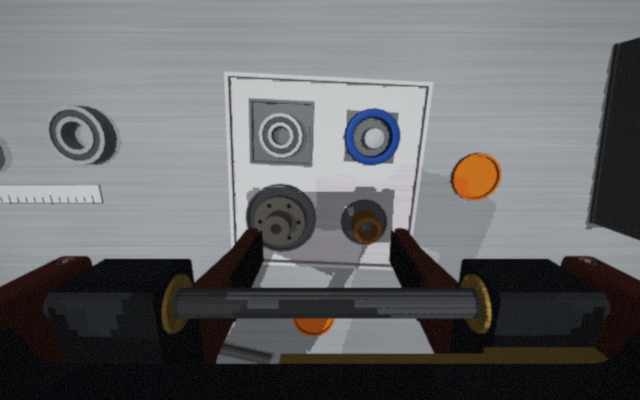

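View pics/top9.png

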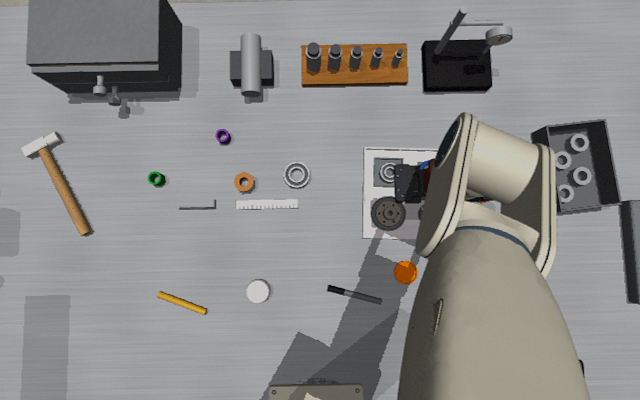

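View pics/scene9.png

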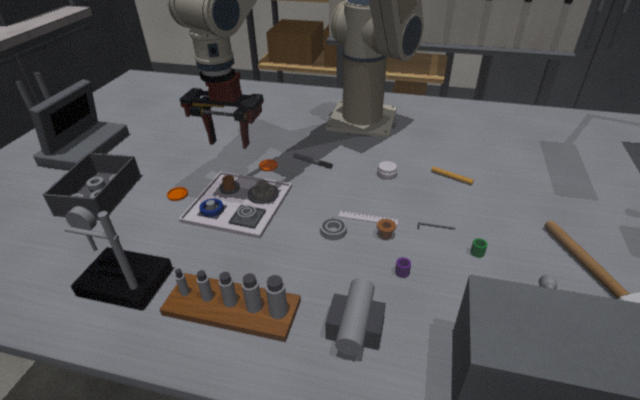

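All four parts are nested. In the wrist view they are at bearing (281,135), ring (372,136), hub (279,218) and bushing (365,222). The look-alikes stand at their original pixels in the top view. The arm is clear, so I'm handing in.

```bash
python3 -c "
from workcell import bot
print(bot.finish_job(), bot.observe()['time_s'])"
```

```text
the job is handed in; nothing more can be done
the job is handed in; nothing more can be done
```

All four parts are in their nests, and I handed the job in at about 38 s of the 109 s allowed. I placed them in the order you gave: small bearing in the square pocket, plain bushing in the cup, hub boss up in the dish, support ring over the post. Each was lowered until the wrist force showed light contact (about 3–5 N) and then released.

- **Final check of the parts:** the wrist picture shows all four flat and upright inside their nests. Bearing, bushing and hub measured within about 4 mm of their nest centres.
- **Weaker check on the ring:** the trained network did not report it in that last picture. I confirmed it only by eye, seated over the post in the wrist and scene pictures.
- **Look-alikes:** the large bearing and the flanged bushing, and the green and purple bushings, are at the same pixels in the last top picture as in the first. One orange disc was hidden by the arm there, but it still shows in the wrist and scene pictures.
- **Disagreements between views:** the networks' positions differed by up to about 8 mm between views. For most parts and nests I used my own contour or picture measurements, which agreed within about 3 mm.

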